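# Set out the sizing masters in order of size

## Task

Set out the four dark grey sizing masters on the reference rail for the fruit grader's camera check: one standing upright in the middle of each black pad, in order of size along the row, the largest on the pad next to the upright post and the smallest on the pad furthest from it. Leave the roll of stickers that lies among them where it is.

Things in the scene. Friction and masses are not known exactly. Their poses are not given: they have to be found in the camera images.
- master_xl_mid (a point): centre (half-way up, on the axis) of the largest sizing master: a plain dark grey plastic round plug, 52 mm in diameter and 58 mm tall, with an upright cylindrical side, a bevelled top rim (8 mm) and a small black centre dot on its flat top; it stands upright on the table, loose, up to 0.35 kg; z axis up along its axis; may be grasped across any diameter
- master_l_mid (a point): centre (half-way up, on the axis) of the second largest sizing master: a plain dark grey plastic round plug, 44 mm in diameter and 50 mm tall, with an upright cylindrical side, a bevelled top rim (8 mm) and a small black centre dot on its flat top; it stands upright on the table, loose, up to 0.35 kg; z axis up along its axis; may be grasped across any diameter
- master_m_mid (a point): centre (half-way up, on the axis) of the third largest sizing master: a plain dark grey plastic round plug, 36 mm in diameter and 42 mm tall, with an upright cylindrical side, a bevelled top rim (8 mm) and a small black centre dot on its flat top; it stands upright on the table, loose, up to 0.35 kg; z axis up along its axis; may be grasped across any diameter
- master_s_mid (a point): centre (half-way up, on the axis) of the smallest sizing master: a plain dark grey plastic round plug, 28 mm in diameter and 34 mm tall, with an upright cylindrical side, a bevelled top rim (8 mm) and a small black centre dot on its flat top; it stands upright on the table, loose, up to 0.35 kg; z axis up along its axis; may be grasped across any diameter
- pad_a_top (a point): centre of the top face of the end pad on the rail's +y side (far left seen from the robot): a flat black rubber square, 60 x 60 mm, without a rim, one of four in a row at 70 mm spacing along an aluminium rail (345 x 66 mm, fixed to the table); the pads' top faces lie 11 mm above the table; y axis along the rail, x axis across it, z up
- pad_b_top (a point): centre of the top face of the second pad from the rail's +y end: a flat black rubber square, 60 x 60 mm, without a rim, one of four in a row at 70 mm spacing along an aluminium rail (345 x 66 mm, fixed to the table); the pads' top faces lie 11 mm above the table; y axis along the rail, x axis across it, z up
- pad_c_top (a point): centre of the top face of the third pad from the rail's +y end: a flat black rubber square, 60 x 60 mm, without a rim, one of four in a row at 70 mm spacing along an aluminium rail (345 x 66 mm, fixed to the table); the pads' top faces lie 11 mm above the table; y axis along the rail, x axis across it, z up
- pad_d_top (a point): centre of the top face of the end pad on the rail's -y side: a flat black rubber square, 60 x 60 mm, without a rim, one of four in a row at 70 mm spacing along an aluminium rail (345 x 66 mm, fixed to the table); the pads' top faces lie 11 mm above the table; y axis along the rail, x axis across it, z up
- end_post: the dark steel post (20 mm at its thickest, top 46 mm above the rail, 54 mm above the table) on a small foot at one end of the rail, 50 mm beyond the centre of the end pad next to it; it is at the rail's +y end or at its -y end, and the other end has only a flat 26 x 40 x 4 mm aluminium plate; origin at the centre of its underside, on the rail's top; fixed
- label_roll_mid (a point): centre of the roll of stickers, 53 mm in diameter and 29 mm high, white paper side with a dark red top, lying flat among the masters, loose; it is not part of the row and is left where it lies; z up

How it is judged:
By the outcome, as a careful person would: the job done as asked, in the order asked, and still so for the second after the job is handed in, with the robot touching nothing.
It also fails if it takes over 96 s, if anything falls off the work surface, if the arm or the gripper's body presses on something with over 40 N, if the wrist force passes 120 N, or if a joint passes its speed limit or range.

## Robot

A 6-joint arm with a two-finger parallel gripper is mounted at the origin on a cart in front of the work surface, level with it; the furniture and walls round the work are solid. World frame = base frame: x ahead of the robot, y to its left, z up, the work surface at z = 0. Lengths are in mm, angles in rad, forces in N, time in s.
With the tool pointing down it reaches from about 250 to 850 mm from the base axis. Payload 12.5 kg.
Tool frame: the origin (TCP) lies midway between the tips of the shut fingers; the grasp point (between the pads) lies 19 mm behind it; z points along the fingers, y is the line along which they close (so a half turn about z gives the same grasp; the last joint's range is limited). The gripper opens to 93 mm and grips with 3 to 60 N. Pads are 15 mm wide; open, the fingers measure 128 mm over their backs; the gripper's body (75 mm by 188 mm) begins 65 mm behind the grasp point.
Start: joints at [-1.353, 0.351, 1.652, -0, 1.139, -0.085], TCP at [164.026, -524.957, 218.633] pointing down, gripper open.
Joint ranges: [-2.75, 2.75], [-0.79, 2.1], [0.01, 2.65], [-1.57, 4.71], [0.07, 3.14], [-2.87, 2.87]. Speed limits (rad/s): [2.22, 2.22, 2.79, 3.14, 3.14, 3.14].

## Interface

Orientations are given as a unit quaternion [x, y, z, w].
In Python, from plant import r, vision gives the robot as it stands. Calls block until the motion is done:
- r.move_to(position, orientation): joint-space move of the TCP to a pose.
- r.move_straight(position, rotation=None, rate=150, contact_N=None): straight line of the TCP; rotation=None keeps the orientation; rate is the mean speed in mm/s. With contact_N (N) it stops when the force on the tool has changed by that much, and returns True; else False.
- r.move_j(angles): joint-space move.
- r.open_jaws() and r.close_gripper(): open the fingers fully, or close them until they stop; the grip force is fixed at half the most.
- r.wait(seconds).
- r.solve_ik(position, orientation): joint angles nearest the present ones, or None.
- vision.snapshot(name): name is "side" or "top"; returns the picture (400x640x3 uint8, red, green, blue); there is no depth.
- vision.camera_model(name): a dict with "camera_matrix" (3x3 intrinsics, pixels), "cam_to_world" (4x4, takes a point from camera to world coordinates). Camera axes: x right, y down, z forward; pixel columns grow to the right and rows downward; lengths in mm; the calibration is good to about 2 mm. A picture is of the moment at which its call begins. camera_model takes no time and is no camera call.
A pose or a line that the arm cannot do raises r.Unreachable and nothing moves.
- r.job_done(): hands the job in; it is judged then, once.
Trained networks look in the newest picture that a camera, given by its name, has taken for a name from the list of things; names that differ only in an ending like _2 or _b are one class to them, and where a whole thing is asked for, a point or a joint stands for the part that bears it (a point fixed in the world has none). Each returns a list of dicts, best first, with "p" (0 to 1); they miss things now and then, are a little off and sometimes report something else, mostly with a low value. They report only what shows in the picture. A call takes as long as a camera call.
- vision.recognise(camera, target): "at" ([x, y, z] in mm, in world coordinates, good to about 4 mm: the middle of the surface that is visible of it).
Readings, each from a call of its own:
- r.read_time(): time.
- r.read_joints(): joint angles.
- r.read_qd(): joint speeds.
- r.read_joint_efforts(): joint torques, N m.
- r.read_eef_pos(): TCP position.
- r.read_tool_rot(): TCP orientation.
- r.read_contact_force(): force on the tool from outside, world axes, zero at the start.
- r.read_wrist_torque(): the same for the moment, N m.
- r.read_grip_width(): finger opening in mm.
- r.read_finger_force(): force on a finger pad.
Only numpy, scipy, OpenCV 4.12 (cv2) and the standard library are available. Lean on these libraries where they do the work, as an engineer would, in place of code of your own. Each camera call takes 0.05 s, during which the arm holds its last target. There are 200 camera calls.

## Working session

There is one attempt and no reset: what is moved stays moved. The work goes in short steps, each a Python script; the robot and the scene stay as the last script left them, time stands still between calls to the robot, and variables do not carry over. Pictures are saved under pics/ and viewed, at most 14 in all, crops included, and the job is handed in when it is done.

```bash
mkdir -p pics; ls; python3 - <<'E'
from plant import r, vision
import cv2, numpy as np
for n in ("top","side"):
    im=vision.snapshot(n); cv2.imwrite(f"pics/{n}0.png",im[:,:,::-1])
    m=vision.camera_model(n); print(n,np.round(m["camera_matrix"],1).tolist(),np.round(m["cam_to_world"],3).tolist())
    for t in ("master_xl_mid","master_l_mid","master_m_mid","master_s_mid","pad_a_top","pad_d_top","end_post","label_roll_mid"):
        print(t,[(np.round(d["at"]).tolist(),round(d["p"],2)) for d in vision.recognise(n,t)])
print(r.read_time(), r.read_tool_rot())
E
```

```text
pics
top [[485.5, 0.0, 313.3], [0.0, 485.5, 207.8], [0.0, 0.0, 1.0]] [[0.009, -0.986, 0.166, 302.089], [-1.0, -0.007, 0.014, 65.426], [-0.013, -0.166, -0.986, 1425.635], [0.0, 0.0, 0.0, 1.0]]
master_xl_mid [([434.0, -193.0, 56.0], 0.81)]
master_l_mid [([546.0, -131.0, 47.0], 0.75)]
master_m_mid [([643.0, -226.0, 42.0], 0.63), ([482.0, 182.0, 12.0], 0.4)]
master_s_mid []
pad_a_top [([476.0, 319.0, 11.0], 0.63)]
pad_d_top [([488.0, 109.0, 12.0], 0.71)]
end_post []
label_roll_mid [([448.0, -45.0, 30.0], 0.69)]
side [[427.3, 0.0, 322.5], [0.0, 427.3, 201.9], [0.0, 0.0, 1.0]] [[0.999, -0.018, 0.035, 493.777], [-0.039, -0.578, 0.815, -816.42], [0.005, -0.816, -0.578, 694.743], [0.0, 0.0, 0.0, 1.0]]
master_xl_mid [([436.0, -216.0, 49.0], 0.78), ([488.0, 178.0, 9.0], 0.69)]
master_l_mid [([548.0, -147.0, 38.0], 0.79)]
master_m_mid [([648.0, -242.0, 36.0], 0.59)]
master_s_mid [([548.0, -294.0, 27.0], 0.58)]
pad_a_top [([472.0, 320.0, 12.0], 0.53)]
pad_d_top [([487.0, 107.0, 12.0], 0.66)]
end_post [([472.0, 367.0, 18.0], 0.5)]
label_roll_mid [([444.0, -58.0, 33.0], 0.71)]
0.9 [ 9.88561311e-01  1.50819544e-01  6.85157297e-06 -1.26429629e-05]
```

```bash
python3 - <<'E'
import cv2
a=cv2.imread("pics/top0.png")
cv2.imwrite("pics/top0z.png",cv2.resize(a[60:360,180:480],None,fx=2,fy=2,interpolation=cv2.INTER_CUBIC))
E
```

```text
(no output)
```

View pics/top0z.png

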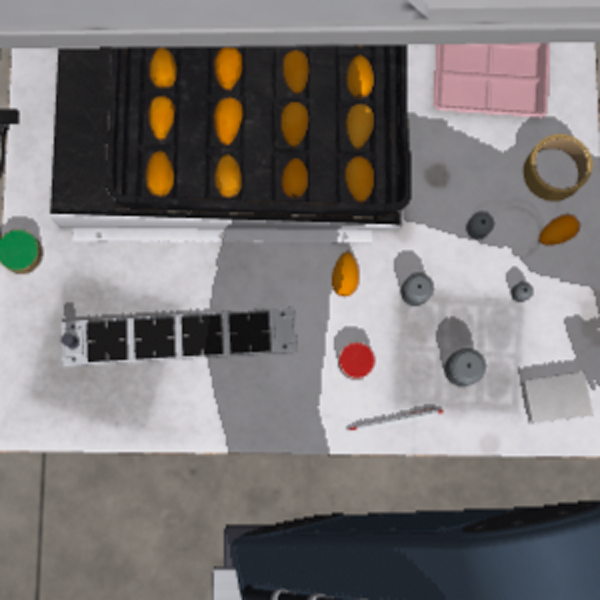

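View pics/side0.png

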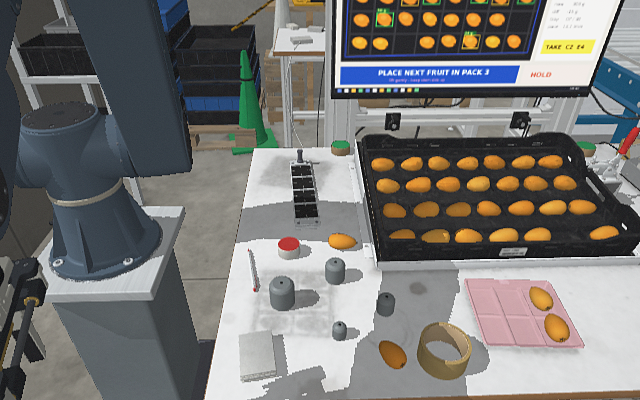

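The post is at the +y (left) end of the rail, around pixel (215,230) in the top picture, so XL goes on pad a, L on b, M on c and S on d. The dots on the masters show near top-camera pixels XL (412,243), L (389,203), M (420,171) and S (441,205). The roll is at (358,240). Next I'll refine these measurements.

```bash
cat > h.py <<'E'
import numpy as np, cv2
from plant import r, vision
H=dict(xl=58,l=50,m=42,s=34); D=dict(xl=52,l=44,m=36,s=28)
def ray(cam,uv,z):
    m=vision.camera_model(cam); K=m["camera_matrix"]; T=np.array(m["cam_to_world"])
    d=T[:3,:3]@np.linalg.solve(K,[uv[0],uv[1],1]); o=T[:3,3]
    return (o+d*(z-o[2])/d[2])[:2]
def proj(cam,p):
    m=vision.camera_model(cam); q=np.linalg.inv(m["cam_to_world"])@[*p,1]; q=np.array(m["camera_matrix"])@q[:3]
    return q[:2]/q[2]
def dot(cam,im,p,h):
    "black dot near the projected top centre p, at height h"
    g=cv2.cvtColor(im,cv2.COLOR_RGB2GRAY).astype(float); u,v=np.round(proj(cam,[*p,h])).astype(int)
    w=g[v-4:v+5,u-4:u+5]; j,i=np.unravel_index(cv2.GaussianBlur(w,(3,3),0.7)[1:-1,1:-1].argmin(),(7,7)); j+=1;i+=1
    c=w[j-1:j+2,i-1:i+2]; k=np.clip(np.median(w)-c,0,None); yy,xx=np.mgrid[-1:2,-1:2]
    return np.array([u-4+i+(k*xx).sum()/k.sum(), v-4+j+(k*yy).sum()/k.sum()])
def pads(cam,im):
    g=cv2.cvtColor(im,cv2.COLOR_RGB2GRAY); q=np.array([proj(cam,p) for p in ([440,360,10],[520,360,10],[440,70,10],[520,70,10])])
    x0,y0=q.min(0).astype(int); x1,y1=q.max(0).astype(int)
    b=(g[y0:y1,x0:x1]<45).astype(np.uint8)
    n,_,st,c=cv2.connectedComponentsWithStats(b,connectivity=4)
    return [(int(st[i,4]),ray(cam,c[i]+[x0,y0],11)) for i in range(1,n) if st[i,4]>40]
E
python3 - <<'E'
from h import *
A=dict(xl=(434,-193),l=(546,-131),m=(643,-226),s=(548,-290))
for c in ("top","side"):
    im=vision.snapshot(c)
    for k in A:
        uv=dot(c,im,A[k],H[k]); print(c,k,uv.round(1),ray(c,uv,H[k]).round(1))
    for n,p in pads(c,im): print(c,"pad",n,p.round(1))
a=cv2.imread("pics/top0.png"); s=cv2.imread("pics/side0.png")
f=lambda i:cv2.resize(i,None,fx=6,fy=6,interpolation=cv2.INTER_CUBIC)
cv2.imwrite("pics/z1.png",np.vstack([f(a[155:265,378:450])[:360*2]])[:600]); 
E
```

```text
top xl [414.  242.2] [ 436.5 -199.6]
top l [389.3 202.8] [ 550.3 -133.1]
top m [421.2 170.3] [ 648.6 -228.9]
top s [442.2 204.1] [ 550.2 -288.4]
top pad 369 [486.6 111.7]
top pad 346 [482.1 181.1]
top pad 336 [477.5 251.2]
top pad 337 [472.5 321.2]
side xl [281.  282.2] [ 436.4 -198.2]
side l [335.1 261.4] [ 551.1 -132.4]
side m [386.2 296. ] [ 648.6 -228.3]
side s [339.2 324. ] [ 549.6 -288. ]
side pad 153 [474.3 317.4]
side pad 180 [478.8 247.2]
side pad 207 [483.1 177.5]
side pad 257 [487.9 108.8]
```

```bash
cat >> h.py <<'E'
from scipy.spatial.transform import Rotation as Ro
def q(phi):
    y=np.array([np.cos(phi),np.sin(phi),0]); z=np.array([0,0,-1.]); return Ro.from_matrix(np.c_[np.cross(y,z),y,z]).as_quat()
M=dict(xl=(436.4,-199),l=(550.7,-132.7),m=(648.6,-228.6),s=(549.9,-288.2))
P={k:np.array([473.3,320.0])+i*np.array([4.67,-69.85]) for i,k in enumerate(("xl","l","m","s"))}
def job(k,phi,zg,up=170):
    m,p=M[k],P[k]
    r.move_to([*m,up],q(phi)); r.move_straight([*m,zg],rate=120)
    r.close_gripper(); w=r.read_grip_width()
    r.move_straight([*m,up],rate=150); r.move_to([*p,up],q(0.067))
    print(k,"width",w,r.read_grip_width())
    if r.read_grip_width()<D[k]-6: return print("lost")
    r.move_straight([*p,zg+17],rate=120)
    c=r.move_straight([*p,zg+9],rate=20,contact_N=6)
    print("contact",c,r.read_eef_pos().round(1) if hasattr(r.read_eef_pos(),'round') else r.read_eef_pos(), zg+11)
    r.open_jaws(); r.move_straight([*p,up],rate=150); print("t",r.read_time())
E
python3 - <<'E'
from h import *
job("xl",0.067,9)
im=vision.snapshot("top"); cv2.imwrite("pics/t1.png",im[:,:,::-1])
im=vision.snapshot("side"); cv2.imwrite("pics/s1.png",im[:,:,::-1])
E
```

```text
xl width 51.093218549149285 51.22293502979226
contact True [473.6 320.1  19.8] 20
t 11.6167
```

View pics/s1.png

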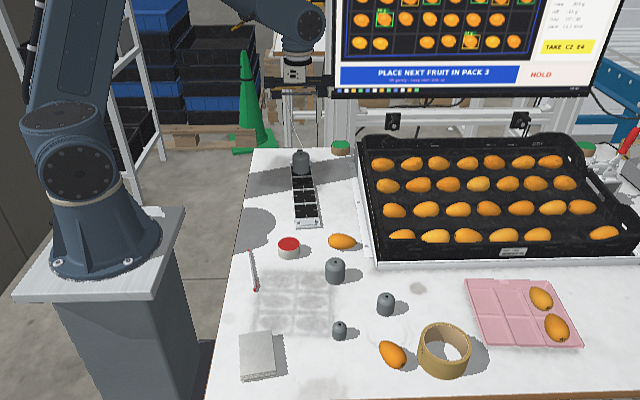

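XL stands on pad a beside the post, at about (300,161) in the side picture, and everything else is undisturbed. I'll do the other three the same way.

```bash
python3 - <<'E'
from h import *
job("l",-np.pi/2,7)
job("m",0.067,5)
job("s",0.067,3)
r.move_to([350,-250,250],q(0.067))
for c in ("top","side"):
    im=vision.snapshot(c); cv2.imwrite(f"pics/{c}2.png",im[:,:,::-1])
    for k in H:
        uv=dot(c,im,P[k],H[k]+11); print(c,k,(ray(c,uv,H[k]+11)-P[k]).round(1))
    print(c,[(np.round(d["at"]).tolist(),round(d["p"],2)) for d in vision.recognise(c,"label_roll_mid")])
a=cv2.imread("pics/top2.png")[190:260,200:340]; b=cv2.imread("pics/side2.png")[130:240,270:340]
cv2.imwrite("pics/z2.png",np.hstack([cv2.resize(a,(560,280),interpolation=2),cv2.resize(b,(178,280),interpolation=2)]))
print(r.read_time())
E
```

```text
l width 43.78765413050388 43.818076055023944
contact True [478.3 250.3  17.8] 18
t 22.2667
m width 35.05870330926895 35.03838881989908
contact True [482.9 180.4  15.8] 16
t 33.4167
s width 27.53999032030487 27.282760850899525
contact True [487.6 110.5  13.8] 14
t 44.5833
top xl [ 0.7 -0.3]
top l [0.5 0.4]
top m [0.9 0.2]
top s [ 9.8 10.5]
top [([446.0, -40.0, 31.0], 0.64)]
side xl [1.4 1.2]
side l [1.2 2.6]
side m [1.  0.8]
side s [8.8 8.1]
side [([449.0, -58.0, 33.0], 0.93), ([459.0, 246.0, 12.0], 0.54)]
46.25
```

View pics/side2.png

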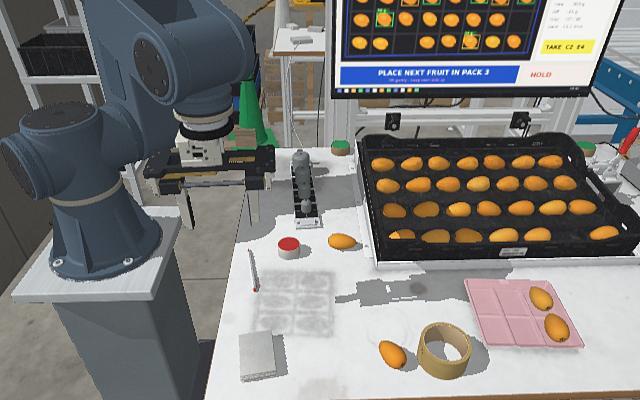

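View pics/z2.png

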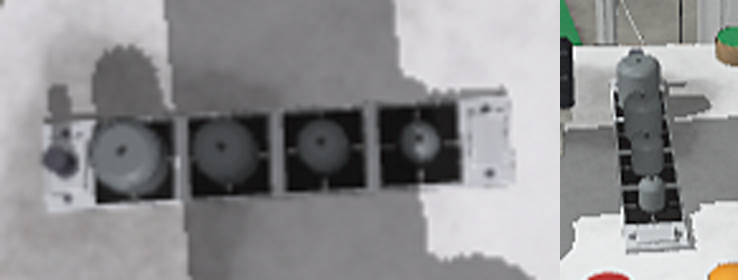

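All four masters stand upright and centred on their pads in order: XL beside the post, then L, M and S, at zoomed-crop pixels (122,150), (222,147), (320,142) and (418,141). The roll hasn't moved. The S offset the code printed came from its dot search catching the black pad instead. I'll check S with the dot position I read from the picture, then hand in.

```bash
python3 - <<'E'
from h import *
e=ray("top",(199.6+418/4,189.6+141/4),45)-P["s"]; print(e)
if np.abs(e).max()<6: print(r.job_done())
E
```

```text
[-2.10047306  0.69443869]
the job is handed in; nothing more can be done
None
```

The job is handed in after about 46 s: all four masters stand upright within about 3 mm of their pad centres, XL next to the post, then L, M and S, and the roll of stickers was left where it lay.

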